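Loosen the clay pebbles in the planter with the stick from the cup

TASK

Pull the thick wooden stick out of the tall white cup it leans in, leaving the cup standing, and push it down gently between the clay pebbles in the empty planter until you feel its lower end on the planter's floor. Then stir along the floor until every pebble lies at least half its own width from where it first lay, all of them still in the planter. Finally lay the stick down flat in the black pen tray, and disturb nothing else on the desk.

Things in the scene. Friction and masses are not known exactly. Their poses are not given: they have to be found in the camera images.
- stick: Straight eight-sided brown beech stick, 200 mm long, 16 mm thick, about 40 g, lower end bevelled to an 8 mm flat over the last 7 mm. Origin at the centre of its lower end, z along it to the upper end. It leans loosely, about 25 degrees from upright in a varying direction, in the tall white cup, foot against the wall and upper part on the far rim; about 85 mm stands out
- stick_tip (a point): centre of the stick's lower end, the end that stirs
- stick_top (a point): centre of the stick's upper end
- cup: Tall white ceramic cup, loose, about 0.3 kg, 110 mm high, 74 mm across outside, wall 3 mm, inner floor 6 mm above its underside. Origin at the centre of its underside, z up; its yaw means nothing. The lower black pen cup elsewhere is not part of the job
- cup_rim (a point): centre of the tall white cup's mouth
- pot: White ceramic planter, open and without a plant, too heavy to shift, 85 mm high, 140 mm across at the rim and 124 mm at the foot outside, wall 5 mm, flat inner floor 8 mm above its underside (inner diameter about 114 mm at the floor, 130 mm at the rim). Origin at the centre of its underside, z up
- pot_floor (a point): centre of the planter's inner floor
- tray: Shallow open black pen tray, fixed to the desk, 270 x 100 mm outside, 20 mm high, walls and floor 5 mm thick. Origin at the centre of its underside, x along its length, z up
- tray_in (a point): centre of the tray's inner floor
- mug: grey mug with a handle, 80 mm across, 92 mm high, a bystander; origin at the centre of its underside
- pencup: black pen cup with two thin pens, 84 mm across, 85 mm high (pens up to 130 mm), a bystander; origin at the centre of its underside
- pebble0_c (a point): centre of clay pebble 1 of 6, all alike: rounded, terracotta coloured, 26 mm across, 21 mm thick, 15 g, loose on the planter's floor in one layer, one in the middle and five around it. The gaps between them are mostly narrower than the stick, and they jam easily against the wall
- pebble1_c (a point): centre of clay pebble 2 of 6, like pebble0_c
- pebble2_c (a point): centre of clay pebble 3 of 6, like pebble0_c
- pebble3_c (a point): centre of clay pebble 4 of 6, like pebble0_c
- pebble4_c (a point): centre of clay pebble 5 of 6, like pebble0_c
- pebble5_c (a point): centre of clay pebble 6 of 6, like pebble0_c
Things that resemble listed ones, but are neither listed nor needed, are in the scene too. Leave any green look-alike of the cup alone.

How it is judged:
By the outcome, as a careful person would: the job done as asked, in the order asked, and still so for the second after the job is handed in, with the robot touching nothing.
It also fails if it takes over 72 s, if anything falls off the work surface, if the arm or the gripper's body presses on something with over 40 N, if the wrist force passes 120 N, or if a joint passes its speed limit or range.

ROBOT

A 6-joint arm with a two-finger parallel gripper is mounted at the origin on the work surface. World frame = base frame: x ahead of the robot, y to its left, z up, the work surface at z = 0. Lengths are in m, angles in rad, forces in N, time in s.
With the tool pointing down it reaches from about 0.4 to 0.925 m from the base axis. Payload 12.5 kg.
Tool frame: the origin (TCP) lies on the centre line of the jaws, within the pads' length; the fingertips stand 19 mm ahead of it and the grasp point (between the pads) is the TCP; z points along the fingers, y is the line along which they close (so a half turn about z gives the same grasp; the last joint's range is limited). The gripper opens to 95 mm and grips with 3 to 60 N. Pads are 20 mm wide; open, the fingers measure 119 mm over their backs; the gripper's body (75 mm by 180 mm) begins 59 mm behind the grasp point.
Start: joints at [1.143, 0.491, 1.559, -0, 1.092, -0.106], TCP at [0.198, 0.593, 0.234] pointing down, gripper open.
Joint ranges: [-3.1, 3.1], [-0.84, 2.19], [0.05, 2.79], [-1.13, 4.28], [0.06, 2.93], [-2.69, 2.69]. Speed limits (rad/s): [2.22, 2.22, 2.79, 3.14, 3.14, 3.14].

INTERFACE

Orientations are given as a unit quaternion [x, y, z, w].
In Python, from station import r gives the robot as it stands. Calls block until the motion is done:
- r.reach(position, orientation): joint-space move of the TCP to a pose.
- r.move_linear(position, ori=None, v=0.15, max_force=None): straight line of the TCP; ori=None keeps the orientation; v is the mean speed in m/s. With max_force (N) it stops when the force on the tool has changed by that much, and returns True; else False.
- r.movej(angles): joint-space move.
- r.gripper_to(opening): opening from 0.0 (shut) to 1.0 (fully open); the grip force is fixed at half the most; returns when the fingers have stopped.
- r.pause(seconds).
- r.solve_ik(position, orientation): joint angles nearest the present ones, or None.
- r.camera(name): name is "scene" or "top" or "wrist"; returns a dict with "image" (480x640x3 uint8, red, green, blue), "fx", "fy", "cx", "cy" (pixels), "k1" (the pictures are not rectified: a ray, as slopes to the right and down, at radius r is drawn at 1 + k1 r^2 times it, then the intrinsics apply), "view" (4x4, takes a point from world to camera coordinates). Camera axes: x right, y down, z forward; pixel columns grow to the right and rows downward; lengths in m; the calibration is good to about 2 mm. A picture is of the moment at which its call begins. There is no depth.
A pose or a line that the arm cannot do raises r.MotionError and nothing moves.
- r.job_done(): hands the job in; it is judged then, once.
Readings, each from a call of its own:
- r.current_clock(): time.
- r.current_joints(): joint angles.
- r.current_joint_velocities(): joint speeds.
- r.current_joint_efforts(): joint torques, N m.
- r.current_ee_pos(): TCP position.
- r.current_ee_rot(): TCP orientation.
- r.current_force(): force on the tool from outside, world axes, zero at the start.
- r.current_moment(): the same for the moment, N m.
- r.current_gripper_width(): opening from 0.0 (shut) to 1.0 (fully open).
- r.current_finger_force(): force on a finger pad.
Only numpy, scipy, OpenCV 4.12 (cv2) and the standard library are available. Lean on these libraries where they do the work, as an engineer would, in place of code of your own. Each camera call takes 0.05 s, during which the arm holds its last target. There are 200 camera calls.

## Working session

There is one attempt and no reset: what is moved stays moved. The work goes in short steps, each a Python script; the robot and the scene stay as the last script left them, time stands still between calls to the robot, and variables do not carry over. Pictures are saved under pics/ and viewed, at most 13 in all, crops included, and the job is handed in when it is done.

```bash
ls; mkdir -p pics; python3 - <<'E'
from station import r
import cv2,numpy as np
for n in ["scene","top"]:
    c=r.camera(n); cv2.imwrite(f"pics/{n}0.png",c["image"][:,:,::-1])
    print(n,c["fx"],c["cx"],c["cy"],c["k1"],np.round(c["view"],3).tolist())
print(r.current_clock())
E
```

```text
pics
scene 589.9141704419394 323.4331432328056 240.58192112492176 -0.07526270170129097 [[-0.81, 0.587, -0.008, 0.471], [0.466, 0.634, -0.617, -0.21], [-0.357, -0.504, -0.787, 1.772], [0.0, 0.0, 0.0, 1.0]]
top 538.7906019932055 332.59737341306857 240.1310135356657 0.03617619283767653 [[0.01, -1.0, -0.005, 0.031], [-0.981, -0.009, -0.193, 0.615], [0.192, 0.007, -0.981, 1.062], [0.0, 0.0, 0.0, 1.0]]
0.1
```

View pics/scene0.png

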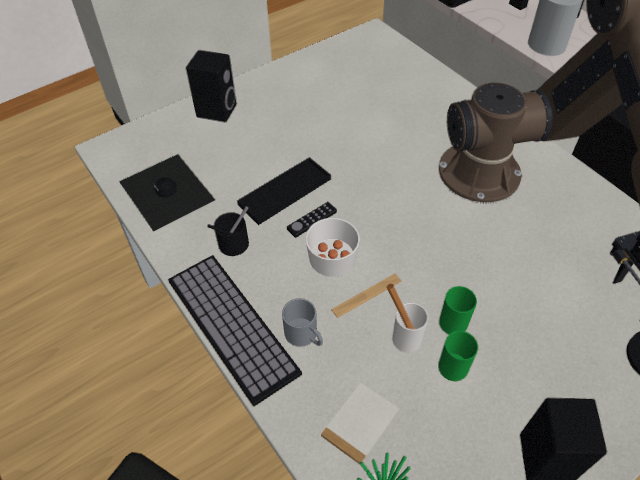

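View pics/top0.png

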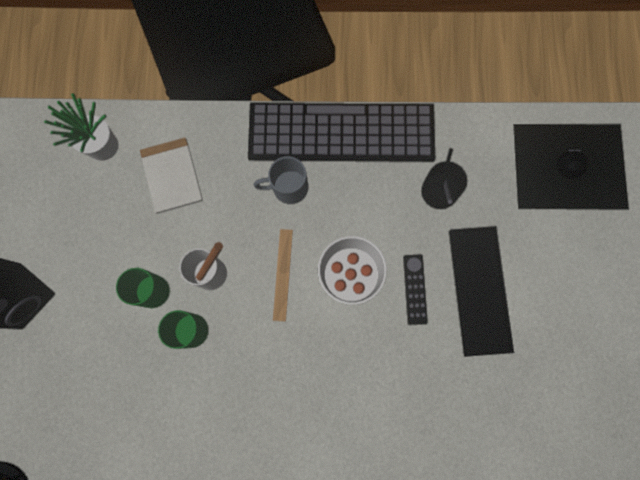

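The scene view shows the stick in the white cup at (408,325), with its top near (393,288). The planter is at (332,248), the tray at (285,190), the mug at (300,322) and the pen cup at (232,235). 

What could be mistaken, in top-view pixels:
- **Stick:** the brown stick at (210,262), or the flat ruler at (283,275).
- **Cup:** the white cup at (198,267), the green cups at (135,287) and (180,330), or the potted plant at (95,140).
- **Planter:** the open planter at (351,270), or the potted plant.
- **Tray:** the tray at (482,290), the mouse pad at (570,165), the remote at (415,290), or the keyboard.

I choose the white cup with the brown stick, the planter with the pebbles, and the long open black tray. I'll check these in one close crop.

```bash
cat > h.py <<'E'
from station import r
import cv2,numpy as np
from scipy.spatial.transform import Rotation as R
from scipy.optimize import least_squares
def K(c): return np.array([[c["fx"],0,c["cx"]],[0,c["fy"],c["cy"]],[0,0,1.]]),np.array([c["k1"],0,0,0,0])
def proj(c,P):
    V=np.array(c["view"]);k,d=K(c)
    return cv2.projectPoints(np.array(P,float).reshape(-1,1,3),cv2.Rodrigues(V[:3,:3])[0],V[:3,3],k,d)[0][:,0]
def ray(c,p):
    V=np.array(c["view"]);k,d=K(c)
    q=cv2.undistortPoints(np.array(p,float).reshape(-1,1,2),k,d)[0,0]
    return -V[:3,:3].T@V[:3,3], V[:3,:3].T@np.array([q[0],q[1],1])
def onz(c,p,z):
    o,d=ray(c,p); return o+d*(z-o[2])/d[2]
def tri(obs):
    A=np.zeros((3,3));b=np.zeros(3)
    for c,p in obs:
        o,d=ray(c,p);d=d/np.linalg.norm(d);M=np.eye(3)-np.outer(d,d);A+=M;b+=M@o
    return np.linalg.solve(A,b)
def circ(x,y,z,rad,n=40):
    t=np.linspace(0,2*np.pi,n);return np.c_[x+rad*np.cos(t),y+rad*np.sin(t),0*t+z]
E
python3 - <<'E'
from h import *
t=r.camera("top");s=r.camera("scene")
for n,p,z in [("cuprim",(198,266),.11),("potrim",(352,270),.085),("green1",(135,287),.1),("green2",(180,330),.1),("mug",(288,176),.092),("pen",(445,185),.085)]+[("tray",q,.02) for q in [(449,230),(495,227),(513,352),(466,356)]]:
    print(n,onz(t,p,z).round(3))
print("sticktop",tri([(t,(218,246)),(s,(393,288))]).round(3))
a=cv2.resize(t["image"][225:315,165:285],None,fx=5,fy=5,interpolation=2)
b=cv2.resize(s["image"][270:360,360:440],None,fx=5,fy=5,interpolation=2)
cv2.imwrite("pics/c1.png",cv2.resize(np.hstack([a[:,:400],b]),(800,450))[:,:,::-1])
a=cv2.resize(t["image"][230:310,312:392],None,fx=5,fy=5,interpolation=2)
b=cv2.resize(s["image"][210:290,292:372],None,fx=5,fy=5,interpolation=2)
cv2.imwrite("pics/c2.png",np.hstack([a,b])[:,:,::-1])
E
```

```text
cuprim [0.551 0.301 0.11 ]
potrim [ 0.549 -0.003  0.085]
green1 [0.509 0.424 0.1  ]
green2 [0.427 0.33  0.1  ]
mug [0.743 0.13  0.092]
pen [ 0.728 -0.195  0.085]
tray [ 0.647 -0.214  0.02 ]
tray [ 0.655 -0.313  0.02 ]
tray [ 0.391 -0.337  0.02 ]
tray [ 0.382 -0.241  0.02 ]
sticktop [0.575 0.25  0.182]
```

View pics/c1.png

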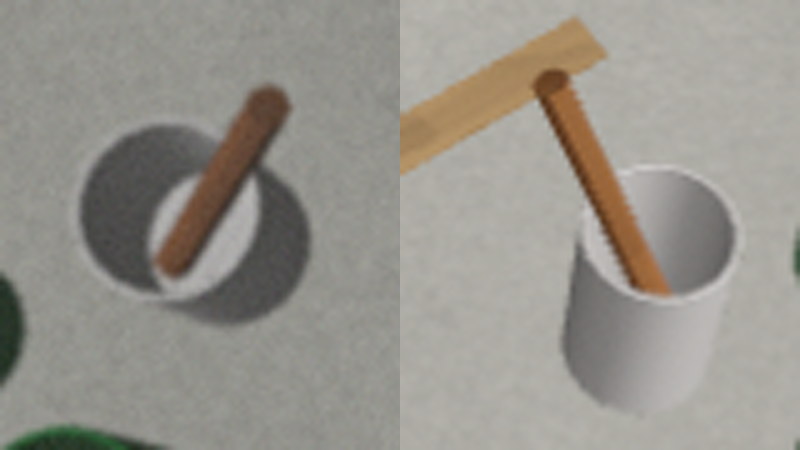

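View pics/c2.png

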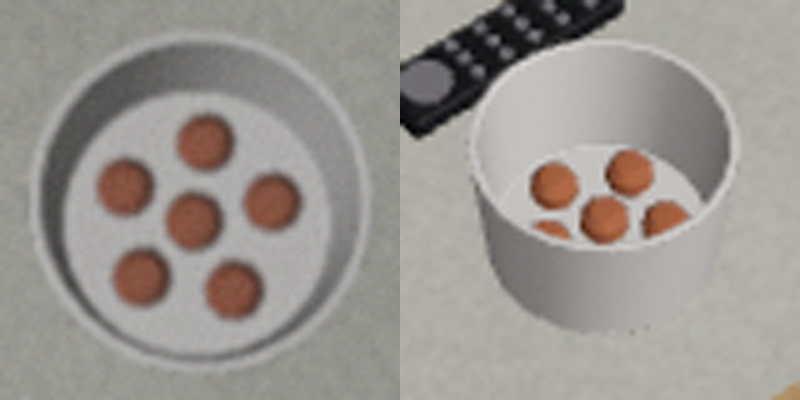

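The close crop confirms the octagonal brown stick in the white cup. In top-view pixels its top is at about (218.6,245.4) and its foot at (200,278); in the scene view its top is at (390.6,287). The planter crop shows six pebbles, one in the middle and five around it. Next I'll fit the stick, cup and pebbles, and search for a grasp angle that works for picking, stirring and laying down.

```bash
cat >> h.py <<'E'
def pebbles(c, pot=(.549,-.003), z=.0185):
    im=c["image"].astype(int); m=((im[:,:,0]-im[:,:,2]>30)).astype(np.uint8)
    ok=np.zeros_like(m); cv2.fillPoly(ok,[np.round(proj(c,circ(*pot,.03,.066))).astype(int)],1)
    n,l,st,ce=cv2.connectedComponentsWithStats(m*ok)
    return [(onz(c,ce[i],z)[:2].round(4),st[i,4]) for i in range(1,n) if st[i,4]>15]
def rot(body,closing):  # tool orientation: z=-body dir, y=closing
    z=-np.array(body,float);z/=np.linalg.norm(z);y=np.array(closing,float);y-=z*(y@z);y/=np.linalg.norm(y)
    return R.from_matrix(np.c_[np.cross(y,z),y,z]).as_quat()
E
python3 - <<'E'
from h import *
t=r.camera("top");s=r.camera("scene")
def f(p):
    T=p[:3];u=np.array([p[3],p[4],1]);u/=np.linalg.norm(u)
    a=proj(t,[T+.2*u,T+.006*u]);b=proj(s,[T+.2*u,T+.1*u]);
    d=b[1]-b[0];n=np.array([-d[1],d[0]])/np.linalg.norm(d)
    return np.r_[a[0]-[218.6,245.4],(a[1]-[200.3,277.5]),b[0]-[390.6,287],n@(np.array([411,328])-b[0]), (p[2]-.0077)*500]
q=least_squares(f,[.53,.32,.01,.2,-.4]);p=q.x
u=np.array([p[3],p[4],1]);u/=np.linalg.norm(u)
print("tip",p[:3].round(4),"u",u.round(3),"lean",np.degrees(np.arccos(u[2])),"top",(p[:3]+.2*u).round(4),"res",q.fun.round(1))
c=onz(t,(198.5,267.2),.11);c2=onz(s,(409.8,316),.11);print("cup",c,c2,"tipdist",np.hypot(*(p[:2]-c[:2])))
print("scene pot",onz(s,(332.8,239),.085))
print(*pebbles(t),sep="\n")
np.save("stick.npy",np.r_[p[:3],u])
tr=np.array([.264,.025,0]);tr/=np.linalg.norm(tr);pr=np.array([-tr[1],tr[0],0])
az=np.array([u[0],u[1],0]);az/=np.linalg.norm(az); 
for al in (45,55,65,75,90):
    A=np.radians(al);lean=np.arccos(u[2]);b=np.array([0,0,1])*np.cos(A-lean)-az*np.sin(A-lean)
    cl=np.cross(b,u);G=p[:3]+.168*u
    for sg in (1,-1):
        gj=r.solve_ik(G,rot(b,sg*cl)); 
        if gj is None: continue
        # closing sign relative: cl = b x u * sg must be kept
        st=[]
        for az_ in range(0,360,30):
            h=np.array([np.cos(np.radians(az_)),np.sin(np.radians(az_)),0]);bb=np.array([0,0,1])*np.cos(A)+h*np.sin(A)
            j=r.solve_ik([.549,-.003,.18],rot(bb,sg*np.cross(bb,[0,0,1])))
            if j is not None: st.append((az_,np.round(j[[0,5]] if hasattr(j,'shape') else [j[0],j[5]],1).tolist()))
        pl=[]
        for d in (1,-1):
            uu=tr*d;bb=uu*np.cos(A)+np.array([0,0,1])*np.sin(A)
            j=r.solve_ik(np.array([.519,-.277,.03])+.068*uu,rot(bb,sg*np.cross(bb,uu)))
            if j is not None: pl.append((d,np.round(j,1).tolist()))
        print(al,sg,np.round(gj,2),"\n  stir",st,"\n  place",pl)
print(r.current_clock())
E
```

```text
tip [0.5379 0.3225 0.0066] u [ 0.201 -0.38   0.903] lean 25.448348143095576 top [0.578  0.2465 0.1872] res [-0.8  0.  -0.4  0.4 -0.8 -1.  -0.5 -0.5]
cup [0.54834432 0.29942074 0.11      ] [0.55566332 0.30058412 0.11      ] tipdist 0.025369307523339654
scene pot [0.55240766 0.00211945 0.085     ]
(array([ 0.5838, -0.0058]), np.int32(88))
(array([0.5642, 0.0287]), np.int32(92))
(array([ 0.5582, -0.0345]), np.int32(90))
(array([ 0.5499, -0.001 ]), np.int32(92))
(array([0.5255, 0.0213]), np.int32(89))
(array([ 0.5203, -0.018 ]), np.int32(94))
45 1 [ 0.45  0.59  1.64 -0.43  0.94  0.23] 
  stir [(0, [-0.1, 1.5]), (30, [0.0, 1.2]), (60, [0.1, 0.9]), (90, [0.2, 0.7]), (180, [-0.2, 1.8]), (210, [-0.4, 2.4]), (240, [-0.5, 2.4]), (270, [-0.4, 2.3]), (300, [-0.3, 2.1]), (330, [-0.2, 1.8])] 
  place [(1, [-0.4, 1.0, 1.2, -0.3, 1.6, -2.0]), (-1, [-1.0, 0.8, 2.3, 2.0, 0.7, -1.4])]
55 1 [ 0.52  0.62  1.65 -0.63  1.    0.41] 
  stir [(0, [-0.1, 1.5]), (30, [0.0, 1.2]), (60, [0.2, 1.0]), (90, [0.2, 0.9]), (150, [0.1, 1.2]), (180, [-0.2, 1.7]), (210, [-0.5, 2.0]), (240, [-0.5, 2.2]), (270, [-0.5, 2.2])
[... 790 characters left out ...]
 -0.2, 1.2, 1.1]), (-1, [-0.9, 0.7, 2.2, 1.4, 0.4, 2.4])]
75 1 [ 0.63  0.71  1.65 -0.95  1.18  0.71] 
  stir [(0, [-0.1, 1.5]), (30, [0.1, 1.2]), (60, [0.2, 1.0]), (150, [0.2, 1.5]), (180, [-0.2, 1.6]), (210, [-0.5, 1.6]), (240, [-0.6, 1.9]), (270, [-0.5, 2.1]), (300, [-0.4, 2.0]), (330, [-0.2, 1.8])] 
  place [(1, [-0.5, 0.8, 1.5, -0.2, 1.0, -2.0]), (-1, [-0.8, 0.6, 2.1, 0.7, 0.3, 0.0])]
75 -1 [ 0.63  0.71  1.65 -0.95  1.18 -2.43] 
  stir [(0, [-0.1, -1.7]), (30, [0.1, -2.0]), (60, [0.2, -2.1]), (150, [0.2, -1.6]), (180, [-0.2, -1.6]), (210, [-0.5, -1.5]), (240, [-0.6, -1.2]), (270, [-0.5, -1.1]), (300, [-0.4, -1.1]), (330, [-0.2, -1.3])] 
  place [(1, [-0.5, 0.8, 1.5, -0.2, 1.0, 1.1])]
0.3
```

```bash
cat >> h.py <<'E'
S=np.load("stick.npy");U=S[3:];TIP=S[:3];AL=np.radians(65);L=.168;OFF=.006
def tool(tip,u,h):
    """TCP pose putting the stick tip at tip, axis u; h: direction the gripper body leans to"""
    u=np.array(u,float);u/=np.linalg.norm(u);h=np.array(h,float);h-=u*(h@u);h/=np.linalg.norm(h)
    b=u*np.cos(AL)+h*np.sin(AL)
    return np.array(tip)+L*u+OFF*b, rot(b,np.cross(b,u)), b
E
python3 - <<'E'
from h import *
az=np.array([U[0],U[1],0])
p,q,b=tool(TIP,U,-az)
r.gripper_to(.6)
r.reach(p+.09*b,q)
w=r.camera("wrist");s=r.camera("scene")
print(r.current_ee_pos(),r.current_clock())
im=w["image"].copy()
for P in [TIP+.2*U,TIP+.168*U,TIP+.12*U]:
    x=proj(w,P)[0];print(x); cv2.circle(im,tuple(int(v) for v in x),3,(0,0,255),-1)
i2=s["image"].copy()
cv2.imwrite("pics/w1.png",cv2.resize(np.hstack([im,i2]),(800,300),interpolation=cv2.INTER_AREA)[:,:,::-1])
E
```

```text
[0.54260715 0.3134495  0.23248322] 2.8583
[325.19063842 305.65603138]
[325.20343036 252.93279279]
[325.22362363 177.35586969]
```

View pics/w1.png

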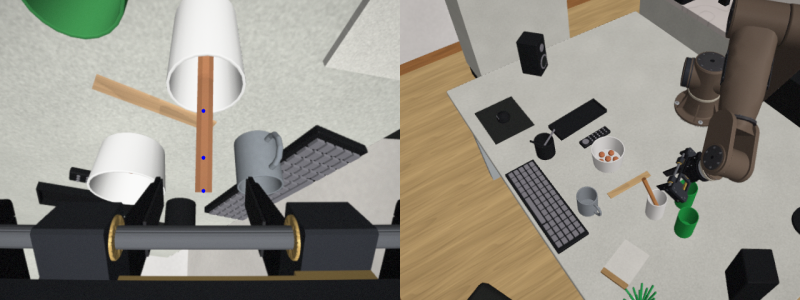

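The wrist view shows the predicted axis points (blue) lying right on the stick, with its top at about (325,306) in full-size pixels. It's safe to grasp.

```bash
python3 - <<'E'
from h import *
az=np.array([U[0],U[1],0])
p,q,b=tool(TIP,U,-az)
print(r.move_linear(p,v=.08,max_force=8))
r.gripper_to(0); print("w",r.current_gripper_width()*95,r.current_finger_force(),r.current_force().round(2) if hasattr(r.current_force(),'round') else r.current_force())
d=np.array([0,0,1.])+.5*(U/U[2]-[0,0,1]); 
print(r.move_linear(p+.06*d,v=.08,max_force=10))
r.move_linear(p+.06*d+[0,0,.13],v=.15)
print(r.current_ee_pos(),r.current_force(),r.current_clock())
w=r.camera("wrist")["image"];s=r.camera("scene")["image"][100:400,250:550]
cv2.imwrite("pics/w2.png",np.hstack([cv2.resize(w,(400,300),interpolation=3),s])[:,:,::-1])
E
```

```text
False
w 15.594707798251727 29.9554041295778 [ 0.53 -1.16 -0.9 ]
False
[0.57626131 0.24937144 0.3518918 ] [-0.04059377 -0.33977369 -1.05310449] 6.8167
```

View pics/w2.png

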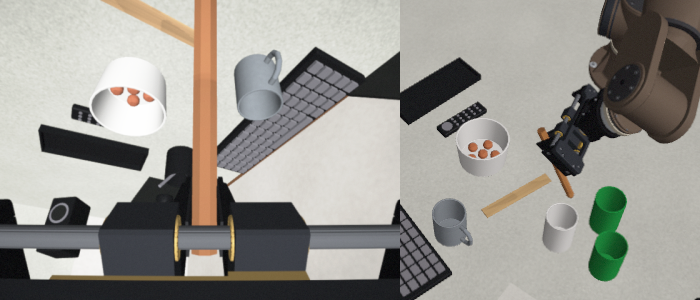

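The stick is held and clear, and the white cup is still standing at (560,228) in the right crop. Next I'll bring it upright over the planter and check the tip.

```bash
cat >> h.py <<'E'
POT=np.array([.550,-.001]);H=np.array([0,-1,0.]);FL=.008
ent=POT+.042*np.array([np.cos(np.radians(247)),np.sin(np.radians(247))])
E
python3 - <<'E'
from h import *
p,q,b=tool([*ent,.15],[0,0,1],H)
r.reach(p+[0,0,.03],q); r.move_linear(p,v=.1)
print(r.current_ee_pos(),r.current_joints(),r.current_clock())
t=r.camera("top");s=r.camera("scene");o=[]
print(ent,*pebbles(t),sep="\n")
for c,x0,y0 in((t,300,220),(s,280,150)):
    im=c["image"].copy()
    A=[np.r_[ent,.15+l] for l in (0,.14)]
    x=proj(c,A);print(x.round(1).tolist())
    k=cv2.resize(im[y0:y0+100,x0:x0+100],None,fx=4,fy=4,interpolation=2)
    for v in (x-[x0,y0])*4: cv2.circle(k,tuple(int(z) for z in v),3,(0,0,255),1)
    o.append(k)
cv2.imwrite("pics/p1.png",np.hstack(o)[:,:,::-1])
E
```

```text
[ 0.53366669 -0.04486811  0.32028942] [-0.58436741  0.52000318  1.6871891   0.87035533  1.72332531  2.31698147] 9.1833
[ 0.53358929 -0.0396612 ]
(array([ 0.5838, -0.0055]), np.int32(96))
(array([ 0.5807, -0.0574]), np.int32(38))
(array([0.5643, 0.0286]), np.int32(95))
(array([ 0.5569, -0.0405]), np.int32(145))
(array([ 0.5497, -0.001 ]), np.int32(97))
(array([0.5257, 0.0211]), np.int32(99))
(array([ 0.5203, -0.0181]), np.int32(97))
[[372.3, 273.5], [378.0, 262.3]]
[[329.1, 209.0], [329.0, 169.4]]
```

View pics/p1.png

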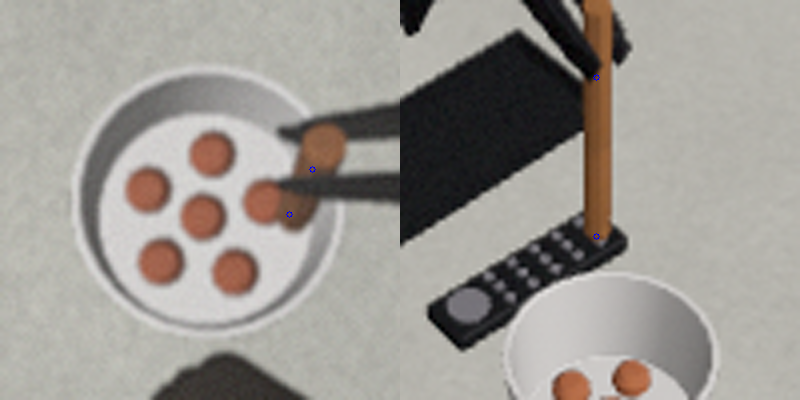

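The tip shows at about (372,274) in the top view and (329,209) in the scene view. That agrees with the prediction to within 1–2 mm, and the stick is upright. Now I'll insert it gently and start stirring.

```bash
cat >> h.py <<'E'
def tipto(xy,z,**k): return r.move_linear(tool([*xy,z],[0,0,1],H)[0],**k)
def tipnow(): return np.array(r.current_ee_pos())-(tool([0,0,0],[0,0,1],H)[0])
def pol(deg,rad): return POT+rad*np.array([np.cos(np.radians(deg)),np.sin(np.radians(deg))])
def show():
    for p,a in pebbles(r.camera("top")): 
        d=p-POT; print("   ",p,a,"ang %.0f r %.3f"%(np.degrees(np.arctan2(d[1],d[0]))%360,np.hypot(*d)))
E
python3 - <<'E'
from h import *
tipto(ent,.035,v=.12)
hit=tipto(ent,.002,v=.02,max_force=3); T=tipnow()
print("contact",hit,T,r.current_force(),r.current_clock())
if hit and T[2]<.0125:
    z=T[2]+.0006; np.save("z.npy",z)
    a=247
    while a<400:
        a+=17
        h=tipto(pol(a,.039),z,v=.05,max_force=6)
        f=np.round(r.current_force(),1);print(a,h,f,tipnow().round(4),r.current_clock())
        if h: break
    show()
E
```

```text
contact True [ 0.53358008 -0.03952612  0.00753429] [0.13126794 0.20263544 3.77564048] 11.6333
264 False [ 0.5  0.5 -1.1] [ 0.5461 -0.0397  0.0078] 12.0333
281 False [-0.4  0.2 -0.3] [ 0.5576 -0.0392  0.008 ] 12.4167
298 False [-1.5  0.3 -0. ] [ 0.5682 -0.0351  0.008 ] 12.8
315 False [-4.1  0.4 -0.7] [ 0.5775 -0.0282  0.0081] 13.1833
332 False [-4.4  0.8  0. ] [ 0.5844 -0.0189  0.0081] 13.5667
349 False [-4.3  0.7  1.7] [ 0.5883 -0.0081  0.0082] 13.95
366 False [-4.1 -0.6  1.4] [0.5888 0.0033 0.0081] 14.3333
383 False [-2.5 -1.1  0.1] [0.586  0.0145 0.0082] 14.7167
400 False [-2.3 -0.6  0.4] [0.5799 0.0242 0.0082] 15.1
```

```bash
python3 - <<'E'
from h import *
s=r.camera("scene");t=r.camera("top")
print(*pebbles(s),sep="\n")
im=t["image"].astype(int);print(im[270,352],im[258,353],(im[:,:,0]-im[:,:,2])[240:300,320:390].max())
k=lambda c,x0,y0:cv2.resize(c["image"][y0:y0+100,x0:x0+100],None,fx=4,fy=4,interpolation=2)
cv2.imwrite("pics/p2.png",np.hstack([k(t,300,220),k(s,280,190)])[:,:,::-1])
E
```

```text
(array([ 0.5411, -0.0218]), np.int32(306))
(array([0.5246, 0.0163]), np.int32(46))
[74 64 61] [67 60 56] 104
```

View pics/p2.png

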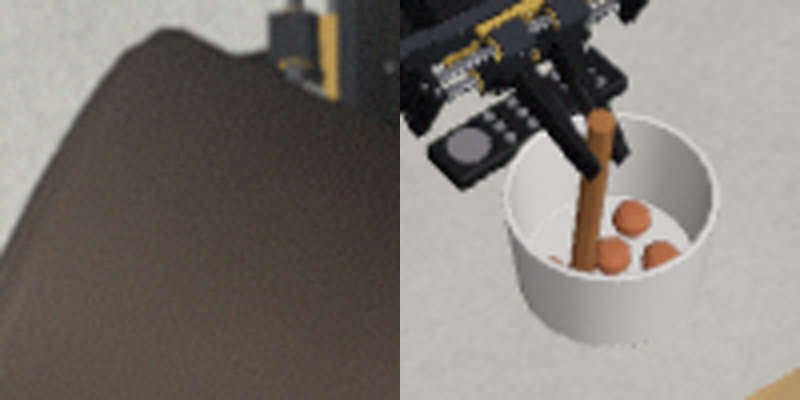

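The scene view shows the stick leaning slightly, with its foot trailing toward −y. Three pebbles are visible at about (338,244), (333,254) and (345,254). The arm hides the planter from above, so I'll lift out to count and measure.

```bash
python3 - <<'E'
from h import *
s=r.camera("scene")
for p in [(338,244.5),(333,253.8),(345,254.3)]: print("scene",onz(s,p,.0185).round(3))
x=tipnow()[:2]
tipto(x,.12,v=.2); tipto([.534,-.07],.15,v=.2)
print(r.current_clock()); show()
s=r.camera("scene"); p=tool([.534,-.07,.15],[0,0,1],H)[0]
im=s["image"].astype(int);m=((im[:,:,0]-im[:,:,2]>45)&(im[:,:,0]<215))
a=proj(s,[[.534,-.07,.15],[.534,-.07,.25]]);print("pred",a.round(1))
for row in range(int(a[1,1]),int(a[0,1])+12,4):
    c=np.flatnonzero(m[row,int(a[0,0])-30:int(a[0,0])+30])+int(a[0,0])-30
    if len(c):print(row,c.min(),c.max(),len(c))
E
```

```text
scene [ 0.521 -0.017  0.018]
scene [0.55  0.001 0.018]
scene [0.526 0.021 0.019]
16.7
    [0.5806 0.0097] 295 ang 19 r 0.032
    [ 0.55   -0.0011] 96 ang 270 r 0.000
    [0.5256 0.0211] 97 ang 138 r 0.033
    [ 0.5204 -0.0181] 98 ang 210 r 0.034
pred [[321.9 201.8]
 [321.4 174.1]]
174 317 322 6
178 317 322 6
182 316 322 7
186 316 321 6
190 316 321 6
194 315 320 6
```

```bash
cat >> h.py <<'E'
AL=np.radians(71.5)
def fit(n=6,z=.0185,ret=False):
    """pebble centres: discs rendered and fitted to the colour mask seen from above"""
    c=r.camera("top");im=c["image"].astype(int);m=((im[:,:,0]-im[:,:,2]>30)).astype(np.uint8)
    ok=np.zeros_like(m);cv2.fillPoly(ok,[np.round(proj(c,circ(*POT,.03,.066))).astype(int)],1)
    M=cv2.resize((m*ok)[225:315,305:400]*255,None,fx=6,fy=6,interpolation=2)
    M=(M>127).astype(np.uint8);R_=33;out=[]
    k=cv2.getStructuringElement(2,(2*R_-3,)*2).astype(np.float32)
    W=M.astype(np.float32)
    for i in range(n):
        sc=cv2.filter2D(W,-1,k/k.sum(),borderType=0); _,v,_,l=cv2.minMaxLoc(sc)
        if v<.55: break
        p=onz(c,((l[0]+.5)/6+305-.5,(l[1]+.5)/6+225-.5),z)[:2];d=p-POT
        out.append(p);print("   ",p.round(4),"%.2f ang %.0f r %.3f"%(v,np.degrees(np.arctan2(d[1],d[0]))%360,np.hypot(*d)))
        cv2.circle(W,l,R_+1,-.5,-1)
    return np.array(out)
E
python3 - <<'E'
from h import *
import numpy as np
fit()
p,q,b=tool([.534,-.07,.15],[0,0,1],H); r.move_linear(p,q,v=.1)
s=r.camera("scene");a=proj(s,[[.534,-.07,.15],[.534,-.07,.25]]);print("pred",a.round(1))
im=s["image"].astype(int);m=((im[:,:,0]-im[:,:,2]>45)&(im[:,:,0]<215))
for row in range(int(a[1,1]),int(a[0,1])+12,4):
    c=np.flatnonzero(m[row,int(a[0,0])-30:int(a[0,0])+30])+int(a[0,0])-30
    if len(c):print(row,c.min(),c.max(),len(c))
print(r.current_clock())
t=r.camera("top");cv2.imwrite("pics/p3.png",np.hstack([cv2.resize(c["image"][y:y+100,x:x+100],None,fx=4,fy=4,interpolation=2) for c,x,y in((t,300,220),(s,280,160))])[:,:,::-1])
E
```

```text
[ 0.5932 -0.0118] 1.00 ang 346 r 0.045
    [0.5843 0.0125] 1.00 ang 22 r 0.037
    [ 0.5498 -0.0008] 1.00 ang 132 r 0.000
    [ 0.5205 -0.0179] 1.00 ang 210 r 0.034
    [0.5643 0.0288] 0.99 ang 64 r 0.033
    [0.5254 0.021 ] 0.99 ang 138 r 0.033
pred [[321.9 201.8]
 [321.4 174.1]]
174 319 324 6
178 319 324 6
182 319 324 6
186 319 324 6
190 319 324 6
194 319 324 6
198 319 324 6
202 321 321 1
17.1667
```

View pics/p3.png

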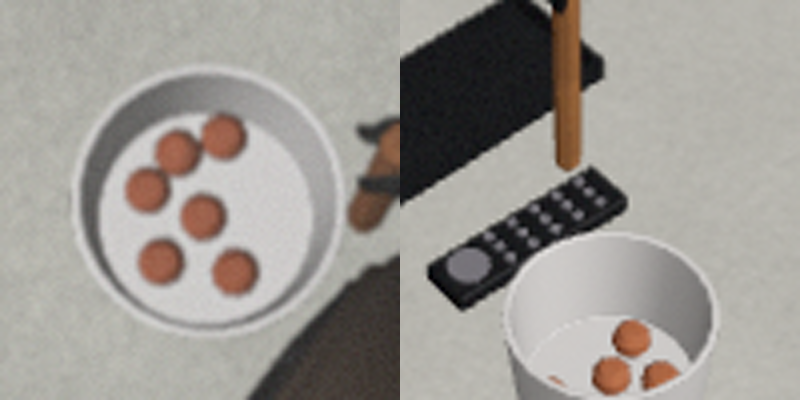

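The top view shows all six pebbles, and the stick is upright again after allowing for the 6.5° slip. Two have moved, but it is ambiguous which is which. The centre one, the two on the −x side and the one at 64° still have to move. I'll use single, planned pushes to avoid jams.

```bash
cat >> h.py <<'E'
def insert(xy):
    tipto(xy,.045,v=.2); h=tipto(xy,.002,v=.03,max_force=3); z=tipnow()[2]
    print("insert",h,z.round(4)); assert h and z<.0125,"not on floor"
    return z+.0006
def go(pts,z,f=5,v=.06):
    for p in pts:
        h=tipto(p,z,v=v,max_force=f); print(np.round(p,3),h,np.round(r.current_force(),1))
        if h: return True
def arc(a,b,rad,n): return [pol(x,rad) for x in np.linspace(a,b,n)]
E
python3 - <<'E'
from h import *
p=pol(174,.040); tipto(p,.12,v=.25)
z=insert(p); b1=go(arc(174,218,.038,4)[1:],z)
x=tipnow()[:2]; tipto(x,.045,v=.2)
z=insert([.545,.026]); b2=go(arc(105,142,.036,3),z)
b3=go([[.545,.027],[.547,.012],[.55,.001]],z)
print(b1,b2,b3,r.current_clock())
x=tipnow()[:2]; tipto(x,.12,v=.25); tipto([.534,-.07],.15,v=.25)
fit(); print(r.current_clock())
s=r.camera("scene");im=s["image"].astype(int);m=((im[:,:,0]-im[:,:,2]>45)&(im[:,:,0]<215))
for row in range(174,206,5): c=np.flatnonzero(m[row,292:352])+292; print(row,c.min() if len(c) else 0,len(c))
E
```

```text
insert True 0.0077
[ 0.512 -0.007] True [0.3 0.1 1.4]
insert True 0.0148Traceback (most recent call last):
  File "<stdin>", line 5, in <module>
  File "h.py", line 62, in insert
    print("insert",h,z.round(4)); assert h and z<.0125,"not on floor"
                                         ^^^^^^^^^^^^^
AssertionError: not on floor
```

```bash
sed -i 's/    return z+.0006/    tipto(xy,z+.0008,v=.02); return z+.0008/; s/z,f=5,v=.06/z,f=8,v=.06/' h.py; python3 - <<'E'
from h import *
tipto(tipnow()[:2],.045,v=.2)
p=pol(174,.040); z=insert(p); b1=go(arc(174,218,.038,4)[1:],z)
x=tipnow()[:2]; tipto(x,.045,v=.2)
z=insert(pol(100,.040)); b2=go(arc(100,142,.037,4)[1:],z)
b3=go([[.5435,.033],[.545,.014],[.55,.001]],z)
print(b1,b2,b3,r.current_clock())
x=tipnow()[:2]; tipto(x,.12,v=.25); tipto([.534,-.07],.15,v=.25)
fit(); print(r.current_clock())
s=r.camera("scene");im=s["image"].astype(int);m=((im[:,:,0]-im[:,:,2]>45)&(im[:,:,0]<215))
for row in range(174,206,5): c=np.flatnonzero(m[row,292:352])+292; print(row,c.min() if len(c) else 0,len(c))
E
```

```text
insert True 0.0077
[ 0.512 -0.007] False [-0.   0.2 -1. ]
[ 0.515 -0.016] False [ 0.7  0.1 -0.2]
[ 0.52  -0.024] False [-0.3  0.2 -0.9]
insert True 0.0077
[0.535 0.033] False [ 0.1  0.3 -0.7]
[0.527 0.028] False [ 0.5  0.3 -0.5]
[0.521 0.022] False [ 2.6  0.1 -0.8]
[0.544 0.033] False [ 0.3 -0.5 -0.3]
[0.545 0.014] False [-0.6 -0.3 -0.4]
[0.55  0.001] False [-0.2 -0.2 -0.8]
None None None 28.75
    [ 0.5932 -0.0118] 1.00 ang 346 r 0.045
    [0.5068 0.0075] 1.00 ang 169 r 0.044
    [0.5839 0.0125] 1.00 ang 22 r 0.037
    [0.5639 0.0288] 1.00 ang 65 r 0.033
    [ 0.5363 -0.0395] 1.00 ang 250 r 0.041
    [ 0.5594 -0.0211] 0.99 ang 295 r 0.022
29.8667
174 319 6
179 319 6
184 319 6
189 319 7
194 319 7
199 319 7
204 0 0
```

All three went as planned, and the stick is still upright. Next I'll wedge apart the pair on the +x side and sweep two of them on.

```bash
python3 - <<'E'
from h import *
p=[.556,.004]; tipto(p,.12,v=.25); z=insert(p)
b=go([[.568,.0015],[.579,.001],[.587,.002]],z,v=.04)
if not b: b=go(arc(8,44,.037,4),z,v=.05)
print(b,r.current_clock())
x=tipnow()[:2]; tipto(x,.12,v=.25); tipto([.534,-.07],.15,v=.25)
fit(); print(r.current_clock())
s=r.camera("scene");im=s["image"].astype(int);m=((im[:,:,0]-im[:,:,2]>45)&(im[:,:,0]<215))
for row in range(174,206,5): c=np.flatnonzero(m[row,292:352])+292; print(row,c.min() if len(c) else 0,len(c))
E
```

```text
insert True 0.0078
[0.568 0.002] False [-0.2  0.1 -0.3]
[0.579 0.001] False [-0.   0.1  0.7]
[0.587 0.002] False [-5.8  0.2  2. ]
[0.587 0.004] False [-4.8 -0.5 -0.4]
[0.585 0.012] False [-2.1 -0.4 -1. ]
[0.581 0.019] False [-1.7 -1.7  0.1]
[0.577 0.025] False [-1.9 -0.7 -0.8]
None 34.7083
    [0.5068 0.0071] 1.00 ang 169 r 0.044
    [ 0.5363 -0.0395] 1.00 ang 250 r 0.041
    [0.5639 0.0288] 0.99 ang 65 r 0.033
    [ 0.594  -0.0118] 0.99 ang 346 r 0.045
    [ 0.5594 -0.0214] 0.99 ang 295 r 0.022
    [0.5918 0.0205] 0.97 ang 27 r 0.047
35.9333
174 318 6
179 317 7
184 317 7
189 317 6
194 317 6
199 319 1
204 0 0
```

The pair only slid out to the wall, and the stick tilted about 3° more. I'll correct for the tilt, then pull the pebble at 65° inward from its far side, so it moves away from the wall.

```bash
sed -i 's/^AL=np.radians(71.5)/AL=np.radians(74.7)/' h.py; cat >> h.py <<'E'
def tilt():
    s=r.camera("scene");im=s["image"].astype(int);m=((im[:,:,0]-im[:,:,2]>45)&(im[:,:,0]<215))
    print("cols",[(row,int(c.min()),len(c)) for row in range(174,206,4) for c in [np.flatnonzero(m[row,292:352])+292] if len(c)])
E
python3 - <<'E'
from h import *
p,q,b=tool([.534,-.07,.15],[0,0,1],H); r.move_linear(p,q,v=.1); tilt()
p=[.5485,.043]; tipto(p,.12,v=.25)
try:
    z=insert(p); print(go([[.553,.0415],[.557,.037],[.559,.031],[.562,.025]],z))
except AssertionError as e: print(e)
print(r.current_clock())
x=tipnow()[:2]; tipto(x,.12,v=.25); tipto([.534,-.07],.15,v=.25)
fit(); tilt(); print(r.current_clock())
E
```

```text
cols [(174, 318, 7), (178, 318, 7), (182, 318, 7), (186, 318, 7), (190, 318, 7), (194, 318, 7), (198, 318, 7)]
insert True 0.0079
[0.553 0.042] False [ 0.4 -0.5 -0.7]
[0.557 0.037] False [-0.3  0.7 -1.2]
[0.559 0.031] False [-0.5  0.1 -0.7]
[0.562 0.025] False [-2.7  1.1 -0.6]
None
39.825
    [ 0.5929 -0.0182] 1.00 ang 338 r 0.046
    [0.5071 0.0075] 1.00 ang 169 r 0.044
    [ 0.5367 -0.0395] 0.99 ang 251 r 0.041
    [ 0.5594 -0.0214] 0.99 ang 295 r 0.022
    [0.5573 0.0106] 0.99 ang 58 r 0.014
    [0.5956 0.0054] 0.93 ang 8 r 0.046
cols [(174, 319, 6), (178, 319, 6), (182, 319, 6), (186, 319, 6), (190, 319, 6), (194, 319, 6), (198, 319, 6)]
41.0833
```

All six pebbles are in the planter. Each is now at least 15 mm from where it started, even allowing for the ambiguous pair. Now for the tray.

```bash
cat >> h.py <<'E'
C=np.array([.519,-.276]);TR=np.array([.264,.024,0]);TR/=np.linalg.norm(TR)
def lay(d,z):
    t=np.radians(3);u=TR*d*np.cos(t)+np.array([0,0,np.sin(t)])
    return tool(np.r_[C,z]-.1*d*TR,u,[0,0,1.])
E
python3 - <<'E'
from h import *
print(np.round(r.current_joints(),2))
for d in (1,-1):
    for z in (.25,.012):
        p,q,b=lay(d,z); j=r.solve_ik(p,q); print(d,z,p.round(3),None if j is None else np.round(j,2))
E
```

```text
[-0.64  0.6   1.67  0.93  1.85  2.27]
1 0.25 [ 0.588 -0.27   0.265] [-0.49  0.57  1.34 -0.12  1.41 -2.12]
1 0.012 [ 0.588 -0.27   0.027] [-0.49  0.82  1.53 -0.14  0.97 -2.06]
-1 0.25 [ 0.45  -0.282  0.265] [-0.76  0.27  1.85  0.21  0.89  0.6 ]
-1 0.012 [ 0.45  -0.282  0.027] [-0.76  0.65  2.07  0.52  0.33  0.23]
```

```bash
python3 - <<'E'
from h import *
tipto([.534,-.07],.24,v=.25)
p,q,b=lay(-1,.25); r.reach(p,q); print(r.current_clock())
p,q,b=lay(-1,.10); r.move_linear(p,v=.2)
t=r.camera("top")
u=-TR*np.cos(.052)+np.array([0,0,.052]);T=np.r_[C,.10]+.1*TR
im=t["image"].copy()
for v in proj(t,[T,T+.1*u,T+.2*u]): cv2.circle(im,tuple(int(round(k)) for k in v),1,(0,0,255),-1)
s=r.camera("scene");i2=s["image"].copy()
for v in proj(s,[T,T+.1*u,T+.2*u]): cv2.circle(i2,tuple(int(round(k)) for k in v),1,(0,0,255),-1)
cv2.imwrite("pics/l1.png",np.hstack([cv2.resize(a,(400,400),interpolation=2) for a in (im[210:370,410:570],i2[110:270,190:350])])[:,:,::-1])
print(r.current_ee_pos(),r.current_clock())
E
```

```text
43.2
[ 0.45064507 -0.28257499  0.11577836] 44.2
```

View pics/l1.png

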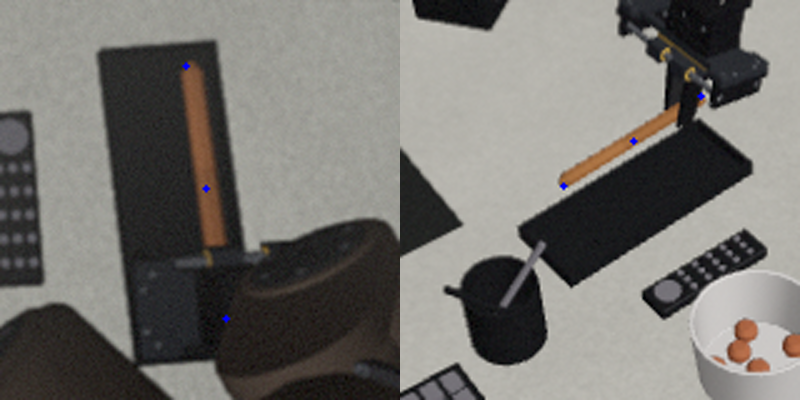

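The stick is level over the tray, within about 4 mm of the prediction, with its tip at (487,236) in the top view. I'll lower and release it.

```bash
python3 - <<'E'
from h import *
p,q,b=lay(-1,.035); r.move_linear(p,v=.12)
p,q,b=lay(-1,.009); print(r.move_linear(p,v=.02,max_force=2)); e=np.array(r.current_ee_pos());print(e,r.current_force())
r.gripper_to(.36); r.pause(.2)
r.move_linear(e+[0,0,.12],v=.12)
r.reach([.35,.30,.38],rot([0,0,1],[0,1,0])) if r.solve_ik([.35,.30,.38],rot([0,0,1],[0,1,0])) is not None else r.move_linear(e+[0,0,.3],v=.2)
print(r.current_clock()); fit()
t=r.camera("top");s=r.camera("scene")
cv2.imwrite("pics/end.png",np.vstack([np.hstack([cv2.resize(t["image"][80:380,100:600],(500,300)),cv2.resize(t["image"][215:365,430:530],(200,300),interpolation=2)]),np.hstack([s["image"][100:400,120:520],cv2.resize(s["image"][145:235,220:350],(300,300*90//130))[:300] if 0 else cv2.resize(s["image"][145:235,220:350],(300,300))])])[:,:,::-1])
E
```

```text
True
[ 0.45026347 -0.28218788  0.02578613] [-0.90087892 -0.01284742  5.94799093]
50.1667
    [0.5068 0.0075] 0.99 ang 169 r 0.044
    [ 0.5929 -0.0182] 0.99 ang 338 r 0.046
    [ 0.5594 -0.0214] 0.98 ang 295 r 0.022
    [ 0.5363 -0.0399] 0.98 ang 251 r 0.041
    [0.5573 0.0106] 0.98 ang 58 r 0.014
    [0.5956 0.0058] 0.92 ang 8 r 0.046
```

View pics/end.png

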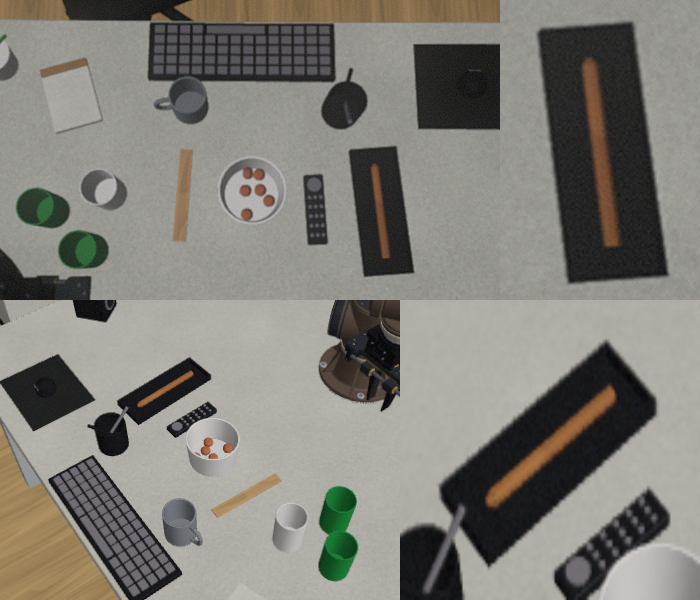

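The final views show the stick lying flat in the tray at (482,290) in the top view. The cup is still standing, all six pebbles are in the planter, and the bystanders look undisturbed.

```bash
python3 -c "
from station import r
print(r.job_done(), r.current_clock())"
```

```text
the job is handed in; nothing more can be done
the job is handed in; nothing more can be done
```

The job is handed in, done in order at about 50 s of 72: the stick lies flat in the pen tray, the cup still stands, and all six pebbles are in the planter, each at least 15 mm from its start by my measurements (13 mm needed); nothing else looked moved in the final pictures.

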